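Charge the smoke box and start its blower

ROBOT

A 6-joint arm with a two-finger parallel gripper is mounted at the origin on the work surface. World frame = base frame: x ahead of the robot, y to its left, z up, the work surface at z = 0. Lengths are in m, angles in degrees, forces in N, time in s.
With the tool pointing down it reaches from about 0.4 to 0.825 m from the base axis. Payload 7 kg.
Tool frame: the origin (TCP) lies midway between the tips of the shut fingers; the grasp point (between the pads) lies ctrl.tcp_to_grasp behind it (ctrl.tcp_to_grasp is the distance from the TCP to the grasp point, in m); y points along the fingers, z is the direction in which the jaws open and shut, and the axes are right-handed (so a half turn about y gives the same grasp; the last joint's range is limited). The gripper opens to 88 mm and grips with 3 to 60 N. Pads are 19 mm wide; open, the fingers measure 130 mm over their backs; the gripper's body (78 mm by 193 mm) begins 47 mm behind the grasp point.
Start: joints at [-55.399, 20.546, 0.682, 0, -70.136, -16.507], TCP at [0.21, -0.642, 0.227] pointing down, gripper open.
Joint ranges: [-176.03, 176.03], [-82.01, 121.73], [-58.28, 71.71], [-173.87, 95.51], [-174.79, -0.11], [-173.66, 173.66]. Speed limits (degrees/s): [136.94, 136.94, 172.46, 180, 180, 180].

INTERFACE

Orientations are given as [roll, pitch, yaw] about the fixed x, y, z axes, in that order (R = Rz(yaw) Ry(pitch) Rx(roll)).
In Python, from plant import ctrl, snapshot, silhouettes gives the robot as it stands.
- The arm moves only by the shell command python3 -m pendant 'ROWS'. ROWS is JSON, a list that holds one entry, the list of rows, each a list of 7 numbers: the shift along the tool's x, y, z in cm, then the turn, a rotation vector about the tool's x, y, z in degrees, then the opening, from 0 (shut) to 1 (fully open). In form: [[[x, y, z, rx, ry, rz, hand], ...]]. A call has 1 to 12 rows; each row shifts and turns the commanded pose from where the row before left it, along the tool's axes as they then stand; what a row does not reach is not made up. A row lasts 1/12 s, in which the tool goes at most 41.7 mm and 7.16 degrees, less where a joint would pass 70% of its speed; a pose out of reach is approached as far as the arm can. A call with a gripper value outside its range is refused whole. The fingers move at their own pace and stop on an object; the grip force is fixed at half the most. Time passes only in rows, so rows that do not move let the fingers close. It gives the time, the measured TCP pose, the force and the opening at its end, in the units of the state.
- ctrl.get_obs(): the state, without advancing time (a new reading comes with each control period).
- snapshot(name): name is "side" or "top" or "wrist"; returns a dict with "image" (420x560x3 uint8, red, green, blue), "camera_matrix" (3x3 intrinsics, pixels), "eye" and "orientation" of the camera in the world; the wrist camera has in their place "mount" (4x4, takes a point from camera to tool coordinates, whose origin is the TCP and whose axes are the tool frame's). Camera axes: x right, y down, z forward; pixel columns grow to the right and rows downward; lengths in m; the calibration is good to about 2 mm. The wrist camera is an equidistant fisheye: a pixel r from the principal point sees the ray r / f radians off the axis. A picture is of the moment at which its call begins: read the wrist's pose just before it. There is no depth.
- ctrl.close_job(): hands the job in, once; it reports no verdict.
Trained networks look in a picture, given as the dict that the camera call returned (one of the last four; its "shot" number tells which), for a name from the list of things; names that differ only in an ending like _2 or _b are one class to them, and where a whole thing is asked for, a point or a joint stands for the part that bears it (a point fixed in the world has none). Each returns a list of dicts, best first, with "confidence" (0 to 1); they miss things now and then, are a little off and sometimes report something else, mostly with a low value. They report only what shows in the picture. A call takes as long as a camera call.
- silhouettes(picture, thing): "mask" (420x560 bool, what is visible of it) and "bbox" ([left, top, width, height] in pixels, round what is visible of it).
The state is a dict: "clock": time; "joint_pos": joint angles; "qvel": joint speeds; "tau": joint torques, N m; "tool_pos": TCP position; "orientation": TCP orientation; "force": force on the tool from outside, world axes, zero at the start; "moment": the same for the moment, N m; "opening": finger opening in m.
Only numpy, scipy, OpenCV 4.12 (cv2) and the standard library are available. Lean on these libraries where they do the work, as an engineer would, in place of code of your own. Each camera call takes 0.05 s, during which the arm holds its last target.

TASK

Get the smoke box on the warming rack ready for a short smoke: draw the gate under its hopper part way out so that two of the four wood rounds drop into the burn pan and the other two stay in the hopper, then push the gate fully shut so that the fire cannot climb into the hopper. Only then switch the blower on by flipping its bat toggle over to the other side. Leave the jar, the bowl and the bottle opener where they stand.

Things in the scene. Friction and masses are not known exactly. Their poses are not given: they have to be found in the camera images.
- smoker: Stainless smoke box, fixed on the rack. Origin: centre of the underside of its firebox (86 x 154 mm in x, y); z up. Its long side and the gate's travel run along its y: the gate comes out of the -y end, the blower box stands at the +y end. A smoke outlet pipe of 32 mm diameter sticks out to x 80 mm at y 45, z 44 mm
- pan_middle (a point): Middle of the burn pan's floor, inside the firebox under the hopper (smoke box x 0, y 0, z 20 mm). The pan is 80 x 148 mm inside, its rim 46 mm above this floor; above the rim barred windows on both long sides let one look in
- hopper_floor (a point): Middle of the hopper's floor, which is the gate's upper face (smoke box x 0, y 0, z 125 mm). The throat is 54 x 144 mm inside (x, y), walls 3 mm, outer -y face at y -75 mm; it flares above to an open top 110 mm wide in x and 150 mm long, its rim 53 mm above this floor
- gate (a joint): How far the hopper's slide gate is drawn out, in m: 0 shut, 0.13 its stop. Moves along the smoke box's -y, takes 2 to 4 N, stays where left. The hole opens at the throat's +y (blower) end, 2 mm shorter than this value; the -y wall holds the rounds back, so they drop in turn from the blower end: one by about 0.04, two from about 0.064 to 0.084, three beyond 0.088 to 0.096
- gate_flange (a point): Middle of the top edge of the gate's upturned pull flange, at z 171 mm, y -147 mm of the smoke box when shut: an upright plate 60 mm wide in x, 4 mm thick, with a rolled top edge 10 mm thick, 46 mm above the gate plate. 67 mm are free between it and the hopper's end wall, to hook a finger behind it; its outer side is free
- toggle (a joint): Angle of the blower's bat toggle in rad: 0 = off, the bat leans 16 degrees to the smoke box's -x side; 0.56 = on, it leans 16 degrees to +x. Centre at 0.28: an over-centre spring pushes it away from there, so once past it snaps over by itself. About 2.5 N at the tip start it
- bat_tip (a point): Tip of the toggle's bat, a steel bat 35 mm long from its pivot, 7 to 11 mm thick, swinging along the smoke box's x. Pivot at x 0, y 132, z 122 mm of the smoke box; tip at about z 156 mm; a bushing 15 mm in diameter surrounds its foot up to z 127 mm
- blower_top (a point): Middle of the flat top of the blower box (smoke box x 0, y 132, z 118 mm), where the toggle stands. The box is 100 x 104 mm (x -50 to 50, y 80 to 184 mm)
- round1_center (a point): centre of a plain sawn wood round (cylinder 34 mm in diameter, 46 mm long, about 30 g) lying across the hopper, its axis along the smoke box's x; nearest the gate's flange, first in the row of four that rests on the gate
- round2_center (a point): centre of a plain sawn wood round (cylinder 34 mm in diameter, 46 mm long, about 30 g) lying across the hopper, its axis along the smoke box's x; second from the flange in the row of four that rests on the gate
- round3_center (a point): centre of a plain sawn wood round (cylinder 34 mm in diameter, 46 mm long, about 30 g) lying across the hopper, its axis along the smoke box's x; third from the flange, second from the blower in the row of four that rests on the gate
- round4_center (a point): centre of a plain sawn wood round (cylinder 34 mm in diameter, 46 mm long, about 30 g) lying across the hopper, its axis along the smoke box's x; nearest the blower, first to drop in the row of four that rests on the gate
- jar: Glass jar with steel screw lid, 66 mm in diameter, 85 mm tall; origin at the centre of its underside. Bystander
- bowl: Blue melamine bowl, 144 mm across, 60 mm tall; origin at the centre of its underside. Bystander
- opener: Flat chrome bottle opener, 110 mm long with a loop at one end, 7 mm thick; origin where handle and loop meet. Bystander lying to the left of the smoke box

How it is judged (in metres and radians):
On the way, in this order (a step that is already met when the one before it is completed fails the run):
1. two rounds have dropped into the burn pan and two are held in the hopper, the blower still off (z of round3_center in the frame of smoker between 0.02 and 0.105 m and y of round3_center in the frame of smoker between -0.075 and 0.075 m and x of round3_center in the frame of smoker between -0.041 and 0.041 m and z of round4_center in the frame of smoker between 0.02 and 0.105 m and y of round4_center in the frame of smoker between -0.075 and 0.075 m and x of round4_center in the frame of smoker between -0.041 and 0.041 m and z of round1_center in the frame of smoker between 0.135 and 0.175 m and y of round1_center in the frame of smoker between -0.075 and 0.075 m and x of round1_center in the frame of smoker between -0.03 and 0.03 m and z of round2_center in the frame of smoker between 0.135 and 0.175 m and y of round2_center in the frame of smoker between -0.075 and 0.075 m and x of round2_center in the frame of smoker between -0.03 and 0.03 m and value of joint toggle below 0.1 rad), for 0.2 s.
2. the gate is fully shut again (within 4 mm), the blower still off (all of step 1 and value of joint gate below 0.004 m), for 0.2 s.
3. the toggle has snapped over to on (value of joint toggle above 0.5 rad), for 0.2 s.
At the end, for the whole second after the job is handed in: Two rounds lie in the burn pan, the other two in the hopper above the gate; the gate is within 4 mm of fully shut; the toggle is on (above 0.5 rad); jar, bowl and opener are at rest within 30 mm of where they stood (z of round3_center in the frame of smoker between 0.02 and 0.105 m and y of round3_center in the frame of smoker between -0.075 and 0.075 m and x of round3_center in the frame of smoker between -0.041 and 0.041 m and z of round4_center in the frame of smoker between 0.02 and 0.105 m and y of round4_center in the frame of smoker between -0.075 and 0.075 m and x of round4_center in the frame of smoker between -0.041 and 0.041 m and z of round1_center in the frame of smoker between 0.135 and 0.175 m and y of round1_center in the frame of smoker between -0.075 and 0.075 m and x of round1_center in the frame of smoker between -0.03 and 0.03 m and z of round2_center in the frame of smoker between 0.135 and 0.175 m and y of round2_center in the frame of smoker between -0.075 and 0.075 m and x of round2_center in the frame of smoker between -0.03 and 0.03 m and value of joint gate below 0.004 m and value of joint toggle above 0.5 rad and distance of each of jar, bowl, opener from where it was at the start of the episode below 0.03 m and linear speed of each of jar, bowl below 0.02 m/s); the robot touches nothing.
It fails at once if the jar, the bowl or the opener is shoved more than 30 mm (not (distance of each of jar, bowl, opener from where it was at the start of the episode below 0.03 m)).
It also fails if it takes over 48 s, if anything falls off the work surface, if the arm or the gripper's body presses on something with over 40 N, if the wrist force passes 120 N, or if a joint passes its speed limit or range.

## Working session

There is one attempt and no reset: what is moved stays moved. The work goes in short steps, Python scripts to look and compute and a shell command to move; the robot and the scene stay as the last step left them, time stands still between calls to the robot, and variables do not carry over. Pictures are saved under pics/ and viewed, and the job is handed in when it is done.

```bash
mkdir -p pics; ls
python3 - <<'E'
from plant import ctrl, snapshot, silhouettes
import cv2,json,numpy as np
np.set_printoptions(precision=4,suppress=True)
print(ctrl.get_obs(), ctrl.tcp_to_grasp)
for n in ["side","top","wrist"]:
    s=snapshot(n); cv2.imwrite(f"pics/{n}0.png",s["image"][:,:,::-1])
    print(n,{k:v for k,v in s.items() if k!="image"})
    np.save(f"pics/{n}0.npy",s,allow_pickle=True)
    for t in ["smoker","gate","gate_flange","toggle","jar","bowl","opener","round1_center"]:
        r=silhouettes(s,t)
        print(t,[(x["bbox"],round(x["confidence"],2)) for x in r[:4]])
E
```

```text
pics
{'clock': 0.0, 'joint_pos': array([-55.3976,  20.5924,   0.6333,  -0.0193, -70.1348, -16.5063]), 'qvel': array([-0.0415,  0.0878, -0.03  , -0.072 ,  0.0385, -0.0168]), 'tau': array([  0.0004, -58.2718,  29.3054,   6.9972,   0.0067,  -0.0002]), 'tool_pos': array([ 0.2095, -0.6412,  0.2256]), 'orientation': array([-89.9048,   0.0093,  18.0895]), 'force': array([ 0.341 , -0.5627, -0.5148]), 'moment': array([ 0.019 ,  0.0454, -0.017 ]), 'opening': 0.08766267379900773} 0.0188
side {'camera_matrix': array([[496.8576,   0.    , 284.8011],
       [  0.    , 496.8576, 195.6138],
       [  0.    ,   0.    ,   1.    ]]), 'eye': array([0.2843, 1.1897, 1.0004]), 'orientation': array([-124.7666,    0.6822, -167.9146]), 'shot': 1}
smoker [([235.8, 166.8, 48.1, 113.8], 0.76)]
gate [([252.6, 168.8, 16.9, 10.5], 0.6)]
gate_flange [([253.8, 164.4, 19.6, 14.3], 0.65), ([254.8, 197.5, 17.0, 10.3], 0.39)]
toggle []
jar []
bowl [([260.3, 138.9, 37.8, 28.2], 0.9)]
opener [([268.6, 326.5, 44.0, 18.8], 0.84)]
round1_center [([253.8, 186.6, 15.6, 8.2], 0.45), ([253.8, 166.6, 18.2, 13.0], 0.4)]
top {'camer
[... 501 characters left out ...]
), ([188.8, 149.9, 141.8, 76.0], 0.5)]
opener [([134.3, 228.8, 12.2, 40.9], 0.67), ([249.0, 170.0, 20.7, 23.5], 0.29)]
round1_center [([279.6, 162.0, 13.4, 22.7], 0.6)]
wrist {'camera_matrix': array([[325.1923,   0.    , 276.9951],
       [  0.    , 325.1923, 208.4904],
       [  0.    ,   0.    ,   1.    ]]), 'mount': array([[ 0.001 ,  0.9542,  0.2991, -0.0815],
       [ 0.0003, -0.2991,  0.9542, -0.1586],
       [ 1.    , -0.0009, -0.0006, -0.0015],
       [ 0.    ,  0.    ,  0.    ,  1.    ]]), 'shot': 3}
smoker [([536.3, 400.5, 23.7, 19.5], 0.81)]
gate [([535.7, 398.7, 23.3, 21.3], 0.46)]
gate_flange []
toggle [([532.6, 397.0, 27.4, 22.2], 0.62)]
jar []
bowl []
opener []
round1_center []
```

View pics/top0.png

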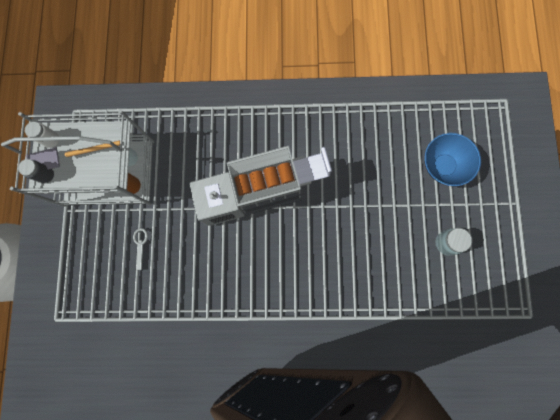

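View pics/side0.png

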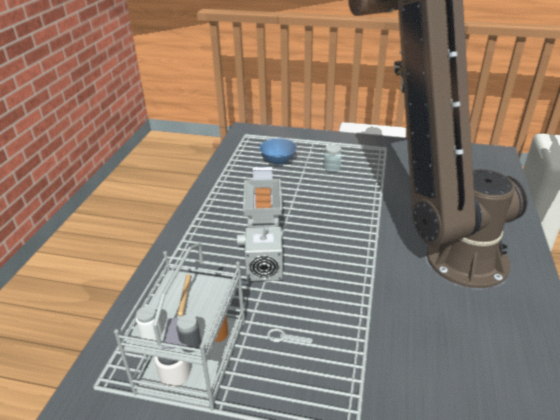

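Run:
```python
import cv2
a=cv2.imread("pics/top0.png")[130:250,170:350];cv2.imwrite("pics/topz.png",cv2.resize(a,None,fx=4.4,fy=4.4,interpolation=cv2.INTER_CUBIC))
a=cv2.imread("pics/side0.png")[150:300,200:350];cv2.imwrite("pics/sidez.png",cv2.resize(a,None,fx=4,fy=4,interpolation=cv2.INTER_CUBIC))
```

```text
(no output)
```

View pics/topz.png

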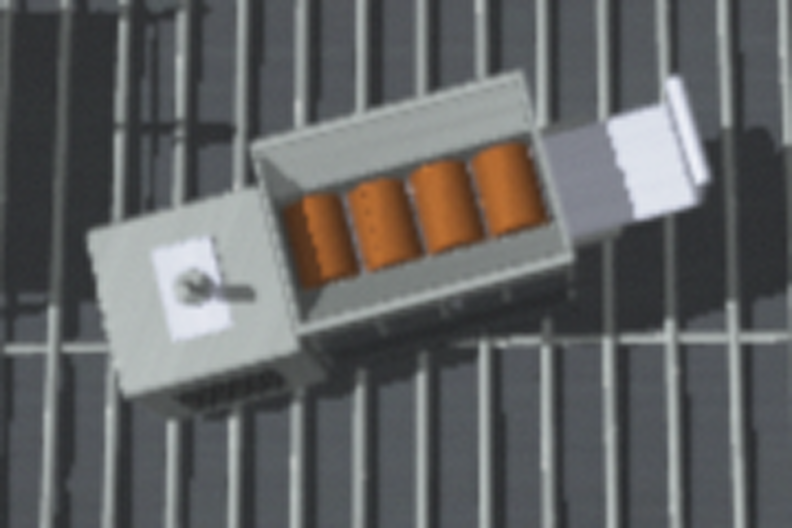

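View pics/sidez.png

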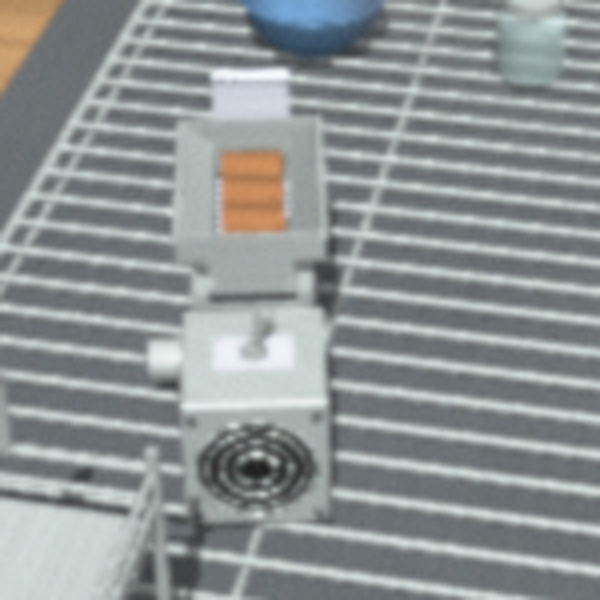

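```bash
cat > h.py <<'E'
import numpy as np
from scipy.spatial.transform import Rotation as R
def cam(n):
    s=np.load(f"pics/{n}0.npy",allow_pickle=True).item()
    return s["camera_matrix"],s["eye"],R.from_euler('xyz',s["orientation"],degrees=True).as_matrix()
def proj(n,P):
    K,e,Rm=cam(n); c=(np.atleast_2d(P)-e)@Rm; u=c@K.T; return u[:,:2]/u[:,2:]
def sm(p,P):
    c,s=np.cos(p[3]),np.sin(p[3]); P=np.atleast_2d(P)
    return P@np.array([[c,s,0],[-s,c,0],[0,0,1]])+p[:3]
E
python3 - <<'E'
from h import *
from scipy.optimize import least_squares
T=[(55,-75,178,522,73),(55,75,178,252,148),(-55,75,178,298,333),(-55,-75,178,573,262),(50,184,118,88,233),(-50,184,118,125,397),(30,-147,171,672,80),(-30,-147,171,705,180)]
S=[(55,-75,178,178,122),(-55,-75,178,322,118),(55,75,178,175,237),(-55,75,178,328,237),(50,184,118,180,410),(-50,184,118,328,402),(30,-147,171,212,72),(-30,-147,171,290,72)]
T=np.array(T,float);S=np.array(S,float)
tp=T[:,3:]/4.4+[170,130];sp=S[:,3:]/4+[200,150]
f=lambda p:np.concatenate([(proj("top",sm(p,T[:,:3]/1e3))-tp).ravel(),(proj("side",sm(p,S[:,:3]/1e3))-sp).ravel()])
for y in [-.3,.3]:
    r=least_squares(f,[.5,.05,.0,y],loss="soft_l1");print(r.x,np.degrees(r.x[3]),r.cost)
    print(f(r.x).reshape(-1,2).round(1).tolist())
    # per camera fixed z
np.save("p.npy",r.x)
p=r.x
for nm,P in dict(flange=(0,-.147,.171),bat=(-.01,.132,.156),blow=(0,.132,.118),free=(0,-.11,.171)).items(): print(nm,sm(p,P))
E
```

```text
[0.60486212 0.04746116 0.00854368 0.25048079] 14.351491900840646 7.793209888308851
[[0.4, -0.8], [0.0, -1.3], [0.6, 1.1], [1.1, 0.3], [-0.1, -0.5], [0.2, 0.6], [-1.4, 0.5], [-1.9, 1.5], [-0.4, -0.4], [0.1, -0.6], [-1.1, 0.3], [0.4, -1.0], [-0.3, -0.5], [0.3, 0.2], [-0.1, 1.2], [-0.5, 0.6]]
[0.60486212 0.04746116 0.00854368 0.25048079] 14.351491869335861 7.793209888308828
[[0.4, -0.8], [0.0, -1.3], [0.6, 1.1], [1.1, 0.3], [-0.1, -0.5], [0.2, 0.6], [-1.4, 0.5], [-1.9, 1.5], [-0.4, -0.4], [0.1, -0.6], [-1.1, 0.3], [0.4, -1.0], [-0.3, -0.5], [0.3, 0.2], [-0.1, 1.2], [-0.5, 0.6]]
flange [[ 0.64129897 -0.09495146  0.17954368]]
bat [[0.56245538 0.17286319 0.16454368]]
blow [[0.57214331 0.17534188 0.12654368]]
free [[ 0.63212779 -0.05910611  0.17954368]]
```

```bash
python3 -m pendant '[[[0,-0.5,0,0,3.74,0,0.55],[2.3,-0.5,1.75,0,0,0,0.55],[2.3,0,1.75,0,0,0,0.55],[2.3,0,1.75,0,0,0,0.55],[2.3,0,1.75,0,0,0,0.55],[2.3,0,1.75,0,0,0,0.55],[2.3,0,1.75,0,0,0,0.55],[2.3,0,1.75,0,0,0,0.55],[2.3,0,1.75,0,0,0,0.55],[2.3,0,1.75,0,0,0,0.55],[2.3,0,1.75,0,0,0,0.55],[2.3,0,1.75,0,0,0,0.55]]]'
python3 -m pendant '[[[2.3,0,1.75,0,0,0,0.55],[2.3,0,1.75,0,0,0,0.55],[2.3,0,1.75,0,0,0,0.55],[2.3,0,1.75,0,0,0,0.55],[2.3,0,1.75,0,0,0,0.55],[2.3,0,1.75,0,0,0,0.55],[2.3,0,1.75,0,0,0,0.55],[2.3,0,1.75,0,0,0,0.55],[2.3,0,1.75,0,0,0,0.55],[2.3,0,1.75,0,0,0,0.55],[2.3,0,1.75,0,0,0,0.55],[2.3,0,1.75,0,0,0,0.55]]]'
cat >> h.py <<'E'
def wproj(s,o,P):
    Rt=R.from_euler('xyz',o["orientation"],degrees=True).as_matrix()
    q=(np.atleast_2d(P)-o["tool_pos"])@Rt; M=s["mount"]; c=(q-M[:3,3])@M[:3,:3]
    th=np.arctan2(np.hypot(c[:,0],c[:,1]),c[:,2]); ph=np.arctan2(c[:,1],c[:,0]); K=s["camera_matrix"]
    return np.c_[K[0,2]+K[0,0]*th*np.cos(ph),K[1,2]+K[1,1]*th*np.sin(ph)]
E
cat > look.py <<'E'
import sys,cv2
from h import *
from plant import ctrl,snapshot
p=np.load("p.npy"); cams=sys.argv[2:]
for c in cams:
    o=ctrl.get_obs(); s=snapshot(c); im=s["image"][:,:,::-1].copy()
    cv2.imwrite(f"pics/{c}{sys.argv[1]}.png",im)
    np.save(f"pics/{c}{sys.argv[1]}.npy",{**s,"obs":o},allow_pickle=True)
    if c=="wrist":
        pts=np.array([(30,-147,171),(-30,-147,171),(55,-75,178),(-55,-75,178),(55,75,178),(-55,75,178),(-10,132,156)])/1e3
        w=wproj(s,o,sm(p,pts)); print(w.round(1).tolist())
        for u in w: cv2.circle(im,tuple(int(v) for v in u),3,(0,255,0),1)
        cv2.imwrite(f"pics/{c}{sys.argv[1]}o.png",im)
q=R.from_euler('z',p[3]).as_matrix().T@(o["tool_pos"]-p[:3])
print("tcp in smoker",q.round(4),o["tool_pos"].round(4),o["orientation"].round(2),o["force"].round(1),round(o["opening"],4),o["clock"])
E
python3 look.py 1 wrist
```

```text
clock: 2.35
tool_pos: [0.4077, -0.3912, 0.2368]
orientation: [-90.0, -0.0, 14.4]
force: [0.3, 0.1, 0.1]
opening: 0.0482
clock: 3.35
tool_pos: [0.6231, -0.1192, 0.2367]
orientation: [-90.0, -0.0, 14.4]
force: [-0.2, -0.8, 1.3]
opening: 0.0482
[[303.6, 291.4], [306.3, 218.6], [389.4, 317.9], [409.6, 187.4], [523.6, 300.1], [552.5, 191.7], [562.3, 229.0]]
tcp in smoker [-0.0237 -0.166   0.2282] [ 0.6231 -0.1192  0.2367] [-9.000e+01 -2.000e-02  1.437e+01] [-0.2 -0.8  1.3] 0.0482 3.35
```

View pics/wrist1o.png

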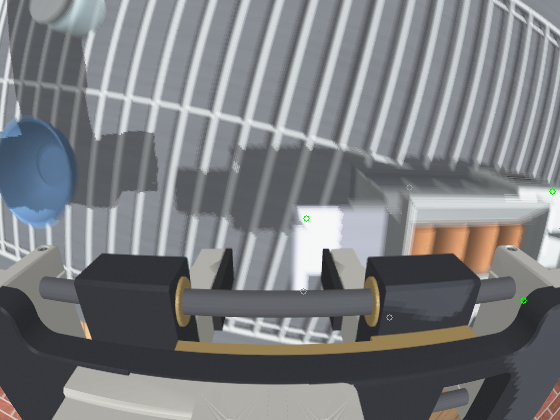

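Run:
```python
import cv2
a=cv2.imread("pics/wrist1.png")[170:310,250:430];cv2.imwrite("pics/wz.png",cv2.resize(a,None,fx=4.2,fy=4.2,interpolation=cv2.INTER_CUBIC))
```

```text
(no output)
```

View pics/wz.png

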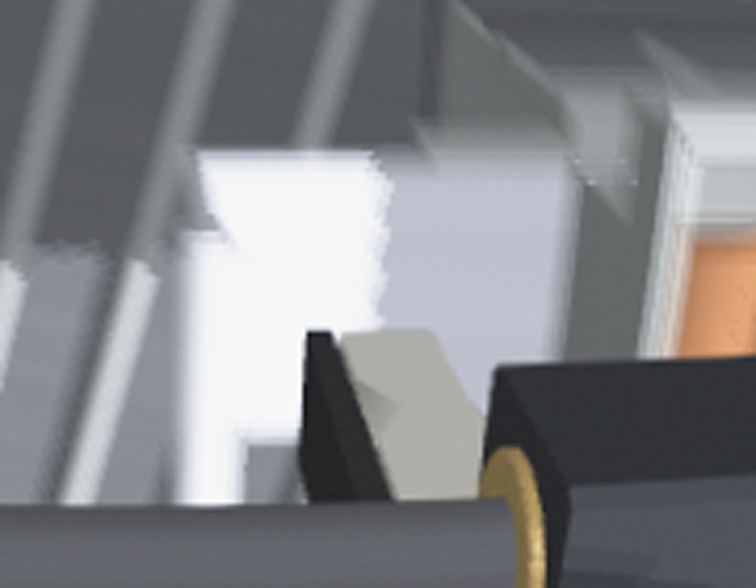

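```bash
python3 -m pendant '[[[0,0,0,0,0,0,0.55],[0,0,0,0,0,0,0.55],[0,0,0,0,0,0,0.55]]]'; python3 look.py 2 wrist
python3 - <<'E'
import cv2
a=cv2.imread("pics/wrist2.png")[170:310,250:430];cv2.imwrite("pics/wz2.png",cv2.resize(a,None,fx=4.2,fy=4.2,interpolation=cv2.INTER_CUBIC))
E
```

```text
clock: 3.65
tool_pos: [0.6219, -0.1209, 0.2366]
orientation: [-90.0, 0.0, 14.3]
force: [0.3, -1.0, -0.4]
opening: 0.0482
[[305.3, 293.3], [308.2, 220.8], [390.7, 319.5], [411.1, 189.7], [524.2, 301.3], [553.2, 193.4], [562.8, 230.3]]
tcp in smoker [-0.0253 -0.1673  0.228 ] [ 0.6219 -0.1209  0.2366] [-9.000e+01  2.000e-02  1.434e+01] [ 0.3 -1.  -0.4] 0.0482 3.65
```

View pics/wz2.png

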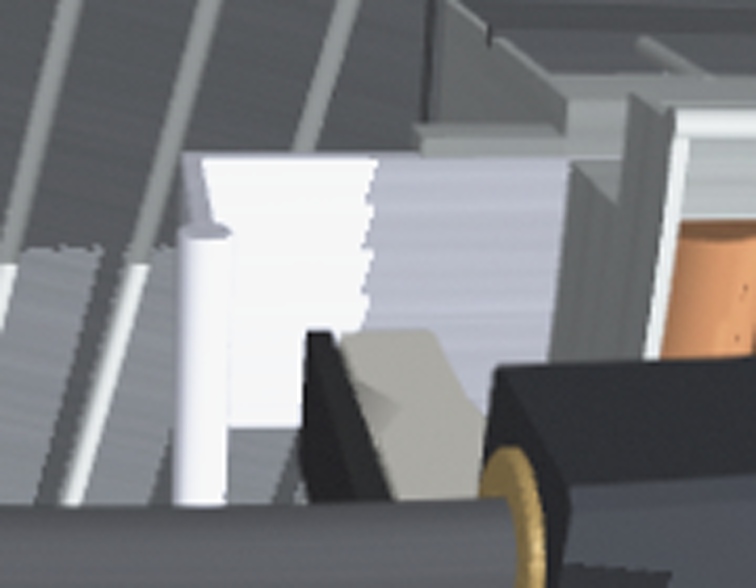

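Run:
```python
from h import *
from scipy.optimize import least_squares
T=[(55,-75,178,522,73),(55,75,178,252,148),(-55,75,178,298,333),(-55,-75,178,573,262),(50,184,118,88,233),(-50,184,118,125,397),(30,-147,171,672,80),(-30,-147,171,705,180)]
S=[(55,-75,178,178,122),(-55,-75,178,322,118),(55,75,178,175,237),(-55,75,178,328,237),(50,184,118,180,410),(-50,184,118,328,402),(30,-147,171,212,72),(-30,-147,171,290,72)]
W=[(-30,-147,171,204,230),(-55,-75,178,640,95)]
T=np.array(T,float);S=np.array(S,float);W=np.array(W,float)
tp=T[:,3:]/4.4+[170,130];sp=S[:,3:]/4+[200,150];wp=W[:,3:]/4.2+[250,170]
s=np.load("pics/wrist2.npy",allow_pickle=True).item()
f=lambda p,k=1:np.concatenate([(proj("top",sm(p,T[:,:3]/1e3))-tp).ravel(),(proj("side",sm(p,S[:,:3]/1e3))-sp).ravel(),k*(wproj(s,s["obs"],sm(p,W[:,:3]/1e3))-wp).ravel()])
r=least_squares(f,np.load("p.npy"));print(r.x,np.degrees(r.x[3]),r.cost)
print(f(r.x).reshape(-1,2).round(1).tolist())
# tools own fingertips? project grasp point
np.save("p2.npy",r.x)
print(sm(r.x,(0,-.147,.171)))
# camera-fixed z=.0087 flange from wrist only: 
z=r.x[2]+.171
for a in [r.x]:
    g=least_squares(lambda q:(wproj(s,s["obs"],[q[0],q[1],z])-wp[:1]).ravel(),[.64,-.09]);print("flange -x corner, wrist only",g.x)
    c=g.x+.03*np.array([np.cos(a[3]),np.sin(a[3])]);print("centre",c)
    g=least_squares(lambda q:(proj("top",[q[0],q[1],z])-np.mean(tp[-2:],0)).ravel(),[.64,-.09]);print("top centre",g.x)
    g=least_squares(lambda q:(proj("side",[q[0],q[1],z])-np.mean(sp[-2:],0)).ravel(),[.64,-.09]);print("side centre",g.x)
```

```text
[0.60740785 0.04396211 0.00553645 0.26252599] 15.041631024721273 29.80355031949435
[[1.5, -1.7], [1.6, -1.6], [2.7, 0.6], [2.8, -0.9], [1.6, -0.3], [2.4, 0.5], [-0.4, -0.8], [-0.6, 0.0], [-1.1, -0.2], [-0.7, -0.6], [-1.2, 0.5], [0.1, -1.1], [-0.0, -0.5], [0.5, -0.1], [-1.1, 1.5], [-1.6, 0.7], [3.0, -0.9], [0.9, -0.6]]
[[ 0.64555741 -0.0980013   0.17653645]]
flange -x corner, wrist only [ 0.6177842  -0.10769434]
centre [ 0.64675632 -0.09990871]
top centre [ 0.64435234 -0.09911694]
side centre [ 0.64297237 -0.10522695]
```

```bash
python3 -m pendant '[[[1.4,0,0.7,0,0,0,0.55],[1.4,0,0.7,0,0,0,0.55],[0,1,0,0,0,0,0.55],[0,1,0,0,0,0,0.55],[0,1,0,0,0,0,0.55],[0,1,0,0,0,0,0.55],[0,0,0,0,0,0,0.55]]]'; python3 look.py 3 wrist side
```

```text
clock: 4.28
tool_pos: [0.6443, -0.1001, 0.1934]
orientation: [-89.9, 0.2, 14.3]
force: [-0.3, -0.8, -0.3]
opening: 0.0481
[[289.0, 294.3], [290.3, 201.2], [395.8, 326.7], [421.3, 161.2], [549.6, 302.1], [583.4, 173.4], [589.5, 219.6]]
tcp in smoker [ 0.0022 -0.1531  0.1862] [ 0.6449 -0.1003  0.1948] [-89.97   0.18  14.33] [ 0.  -0.1  0.6] 0.0483 4.3333
```

View pics/wrist3.png

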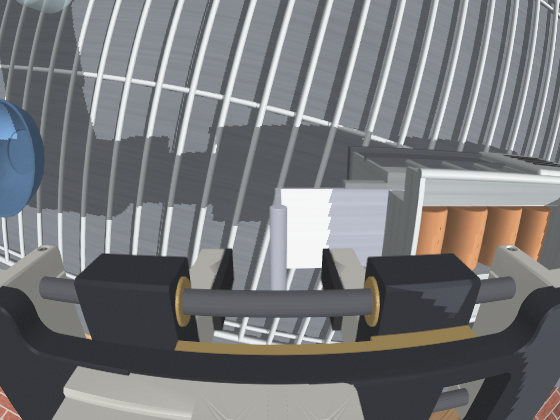

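Run:
```python
import cv2
a=cv2.imread("pics/side3.png")[90:260,170:350];cv2.imwrite("pics/sz3.png",cv2.resize(a,None,fx=3.4,fy=3.4,interpolation=cv2.INTER_CUBIC))
```

```text
(no output)
```

View pics/sz3.png

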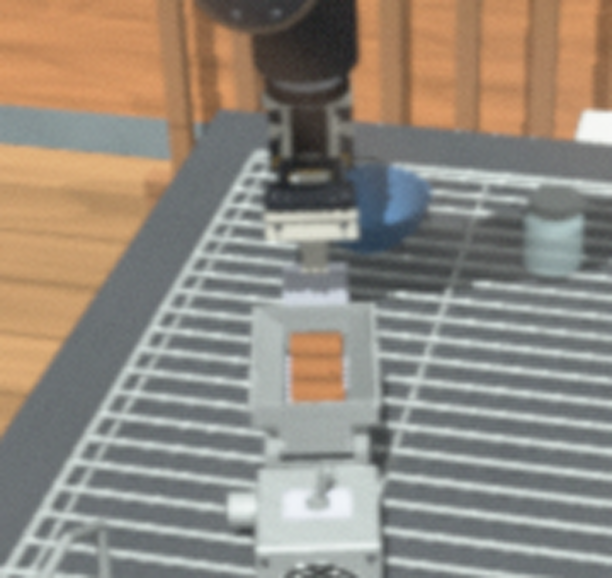

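```bash
python3 -m pendant '[[[0,1,0,0,0,0,0.55],[0,1,0,0,0,0,0.55],[0,1,0,0,0,0,0.55],[0,1,0,0,0,0,0.55],[0,0,0,0,0,0,0.55]]]';python3 -m pendant '[[[0,0,0,0,0,0,0],[0,0,0,0,0,0,0],[0,0,0,0,0,0,0],[0,0,0,0,0,0,0],[0,0,0,0,0,0,0],[0,0,0,0,0,0,0]]]'; python3 look.py 4 wrist
```

```text
clock: 4.8
tool_pos: [0.6444, -0.1, 0.1534]
orientation: [-89.9, 0.2, 14.3]
force: [-0.7, -0.8, -0.7]
opening: 0.0483
clock: 5.3
tool_pos: [0.6461, -0.1, 0.1569]
orientation: [-90.0, -0.0, 14.4]
force: [-0.1, -0.0, 0.1]
opening: 0.0137
[[291.8, 328.0], [294.3, 220.2], [414.5, 360.8], [455.2, 171.3], [576.5, 323.5], [620.0, 183.5], [618.2, 231.7]]
tcp in smoker [ 0.0034 -0.1531  0.1484] [ 0.6461 -0.1     0.1569] [-9.000e+01 -3.000e-02  1.435e+01] [-0.1 -0.   0.1] 0.0137 5.3
```

View pics/wrist4.png

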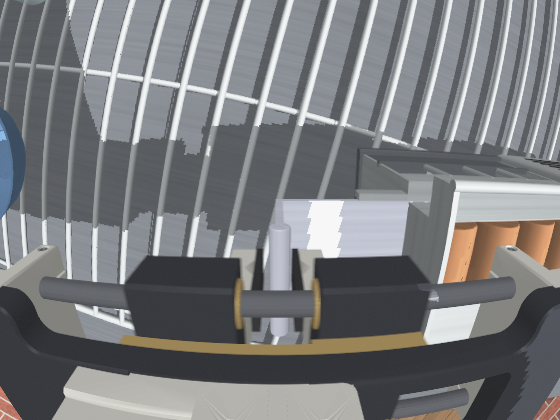

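```bash
python3 -m pendant '[[[0,0,0,0,0,0,0],[0,0,0,0,0,0,0],[0,0,0,0,0,0,0]]]'; python3 look.py 5 top; python3 -m pendant '[[[0,0,-0.5,0,0,0,0],[0,0,-0.5,0,0,0,0],[0,0,-0.5,0,0,0,0],[0,0,-0.5,0,0,0,0],[0,0,-0.5,0,0,0,0],[0,0,-0.5,0,0,0,0],[0,0,-0.5,0,0,0,0],[0,0,-0.5,0,0,0,0],[0,0,0,0,0,0,0]]]';  python3 look.py 6 top
```

```text
clock: 5.6
tool_pos: [0.6461, -0.0999, 0.1568]
orientation: [-90.0, -0.0, 14.4]
force: [-2.0, 2.0, 2.1]
opening: 0.0092
tcp in smoker [ 0.0034 -0.153   0.1483] [ 0.6461 -0.0999  0.1568] [-9.000e+01 -2.000e-02  1.436e+01] [-2.   2.   2.1] 0.0092 5.6
clock: 6.4
tool_pos: [0.6565, -0.1401, 0.1568]
orientation: [-90.1, -0.0, 14.3]
force: [1.1, -2.7, 2.5]
opening: 0.0088
tcp in smoker [ 0.0035 -0.1945  0.1483] [ 0.6565 -0.1401  0.1568] [-9.005e+01 -3.000e-02  1.432e+01] [ 1.1 -2.7  2.5] 0.0088 6.4
```

```bash
python3 -m pendant '[[[0,0,-0.5,0,0,0,0],[0,0,-0.5,0,0,0,0],[0,0,-0.5,0,0,0,0],[0,0,-0.5,0,0,0,0],[0,0,-0.5,0,0,0,0],[0,0,-0.5,0,0,0,0],[0,0,-0.3,0,0,0,0],[0,0,0,0,0,0,0],[0,0,0,0,0,0,0],[0,0,0,0,0,0,0]]]';  python3 look.py 7 top side
python3 - <<'E'
import cv2
a=cv2.imread("pics/top7.png")[130:250,170:350];cv2.imwrite("pics/tz7.png",cv2.resize(a,None,fx=4.4,fy=4.4,interpolation=cv2.INTER_CUBIC))
a=cv2.imread("pics/side7.png")[90:300,200:350];cv2.imwrite("pics/sz7.png",cv2.resize(a,None,fx=2.8,fy=2.8,interpolation=cv2.INTER_CUBIC))
E
```

```text
clock: 7.28
tool_pos: [0.6644, -0.1712, 0.1568]
orientation: [-90.0, -0.0, 14.4]
force: [1.2, -1.1, 4.2]
opening: 0.0087
tcp in smoker [ 0.0035 -0.2265  0.1483] [ 0.6644 -0.1711  0.1568] [-9.004e+01 -4.000e-02  1.436e+01] [ 1.9 -1.5  4.4] 0.009 7.3333
```

View pics/tz7.png

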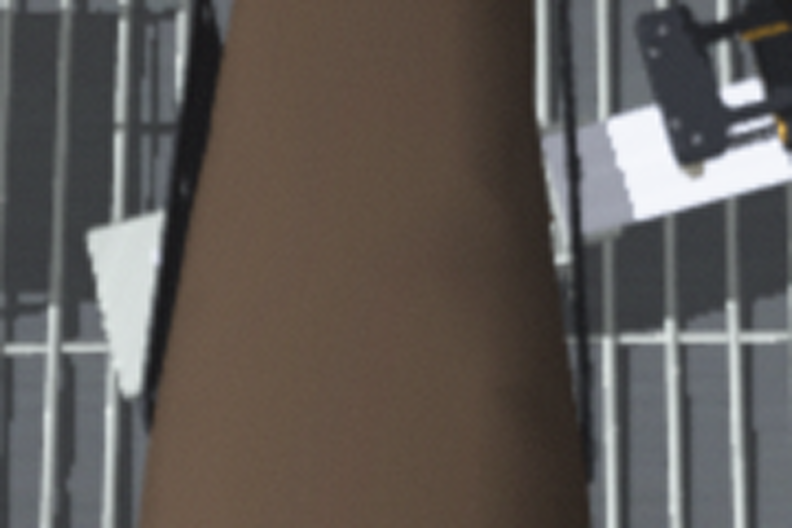

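View pics/sz7.png

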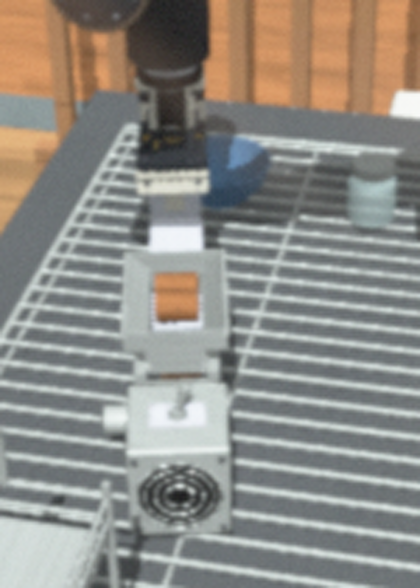

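```bash
python3 look.py 8 wrist;python3 - <<'E'
import cv2
a=cv2.imread("pics/side7.png")[175:245,235:295];cv2.imwrite("pics/sz8.png",cv2.resize(a,None,fx=8,fy=8,interpolation=cv2.INTER_CUBIC))
E
```

```text
[[422.3, 320.2], [443.8, 219.0], [510.0, 342.8], [558.5, 177.7], [619.1, 308.0], [656.1, 187.5], [648.6, 228.6]]
tcp in smoker [ 0.0035 -0.2264  0.1482] [ 0.6644 -0.171   0.1568] [-9.003e+01 -3.000e-02  1.436e+01] [ 2.6 -2.6  4.4] 0.0088 7.3833
```

View pics/wrist8.png

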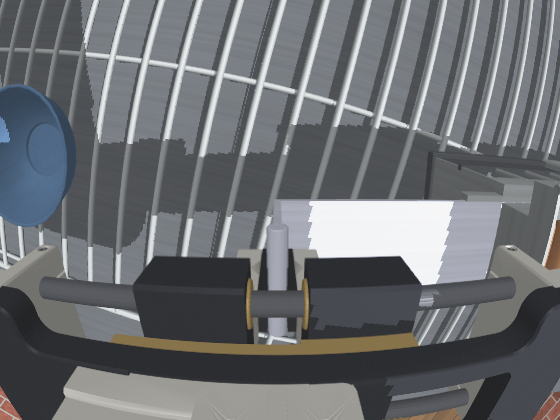

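View pics/sz8.png

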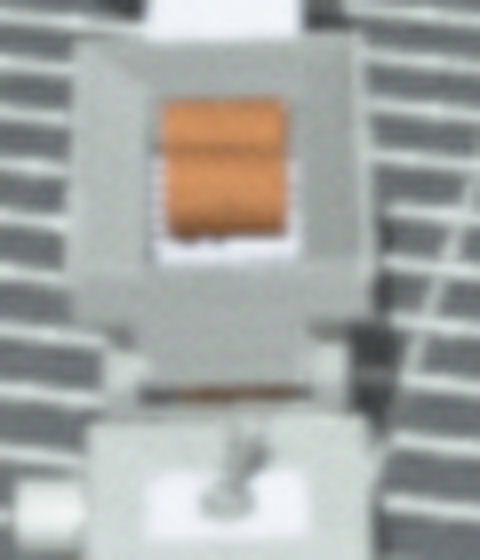

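```bash
python3 -m pendant '[[[0,0,0.5,0,0,0,0],[0,0,0.6,0,0,0,0],[0,0,0.6,0,0,0,0],[0,0,0.6,0,0,0,0],[0,0,0.6,0,0,0,0],[0,0,0.6,0,0,0,0],[0,0,0.6,0,0,0,0],[0,0,0.6,0,0,0,0],[0,0,0.6,0,0,0,0],[0,0,0.6,0,0,0,0],[0,0,0.6,0,0,0,0],[0,0,0.6,0,0,0,0]]]'; python3 -m pendant '[[[0,0,0.2,0,0,0,0],[0,0,0,0,0,0,0],[0,0,0,0,0,0,0]]]';python3 -m pendant '[[[0,0,0.2,0,0,0,0],[0,0,0,0,0,0,0],[0,0,0,0,0,0,0]]]'; python3 look.py 9 side
```

```text
clock: 8.43
tool_pos: [0.6464, -0.1013, 0.1568]
orientation: [-90.0, -0.0, 14.4]
force: [2.3, -2.1, 4.3]
opening: 0.0091
clock: 8.68
tool_pos: [0.6458, -0.099, 0.1567]
orientation: [-90.0, -0.0, 14.4]
force: [-0.0, 2.2, 7.4]
opening: 0.0086
clock: 8.93
tool_pos: [0.6454, -0.0975, 0.1568]
orientation: [-90.0, -0.0, 14.4]
force: [1.5, 0.4, 5.9]
opening: 0.0089
tcp in smoker [ 0.0033 -0.1505  0.1482] [ 0.6454 -0.0975  0.1568] [-8.998e+01 -1.000e-02  1.437e+01] [1.5 0.4 5.9] 0.0089 8.9333
```

```bash
python3 -m pendant '[[[0,0,0.2,0,0,0,0],[0,0,0,0,0,0,0],[0,0,0,0,0,0,0]]]';python3 -m pendant '[[[0,0,0.2,0,0,0,0],[0,0,0,0,0,0,0],[0,0,0,0,0,0,0]]]'
```

```text
clock: 9.23
tool_pos: [0.645, -0.0958, 0.1568]
orientation: [-90.0, -0.0, 14.4]
force: [1.4, -0.6, 6.3]
opening: 0.0092
clock: 9.48
tool_pos: [0.6445, -0.0939, 0.1567]
orientation: [-90.0, -0.0, 14.4]
force: [1.1, -1.0, 5.2]
opening: 0.009
```

```bash
python3 look.py 10 wrist
```

```text
[[279.8, 328.4], [280.2, 220.4], [404.8, 362.4], [443.7, 171.0], [572.1, 325.2], [616.2, 183.3], [615.1, 232.3]]
tcp in smoker [ 0.0033 -0.1468  0.1482] [ 0.6445 -0.0939  0.1567] [-9.000e+01 -1.000e-02  1.437e+01] [ 1.1 -1.   5.2] 0.009 9.4833
```

View pics/wrist10.png

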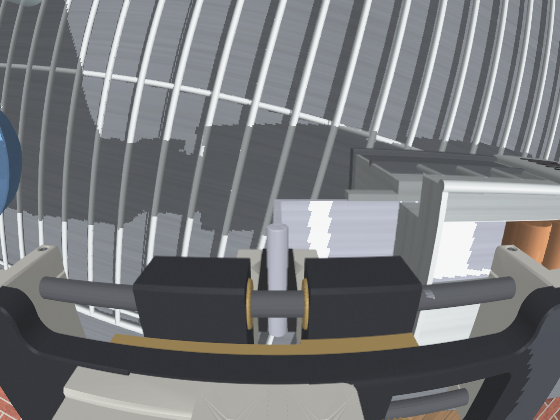

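```bash
python3 -m pendant '[[[0,0,0.2,0,0,0,0],[0,0,0,0,0,0,0],[0,0,0,0,0,0,0]]]';python3 -m pendant '[[[0,0,0.2,0,0,0,0],[0,0,0,0,0,0,0],[0,0,0,0,0,0,0]]]'; python3 look.py 11 wrist side;  python3 - <<'E'
import cv2
a=cv2.imread("pics/side11.png")[155:245,225:300];cv2.imwrite("pics/sz11.png",cv2.resize(a,None,fx=6.5,fy=6.5,interpolation=cv2.INTER_CUBIC))
a=cv2.imread("pics/side0.png")[155:245,225:300];cv2.imwrite("pics/sz0.png",cv2.resize(a,None,fx=6.5,fy=6.5,interpolation=cv2.INTER_CUBIC))
E
```

```text
clock: 9.78
tool_pos: [0.6444, -0.0936, 0.1568]
orientation: [-90.1, -0.0, 14.4]
force: [4.0, -8.3, 3.1]
opening: 0.0089
clock: 10.03
tool_pos: [0.6443, -0.0934, 0.1569]
orientation: [-90.2, -0.0, 14.3]
force: [7.3, -16.1, 1.1]
opening: 0.0089
[[278.7, 328.2], [278.8, 220.3], [404.0, 362.7], [442.6, 170.9], [572.3, 325.7], [616.7, 183.4], [615.7, 232.6]]
tcp in smoker [ 0.0033 -0.1463  0.1483] [ 0.6443 -0.0935  0.1569] [-9.024e+01 -1.000e-02  1.433e+01] [  7.6 -16.7   1.2] 0.0087 10.0833
```

View pics/sz11.png

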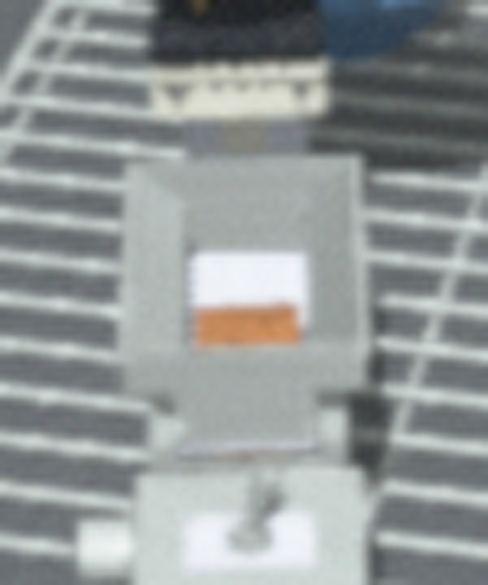

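View pics/wrist11.png

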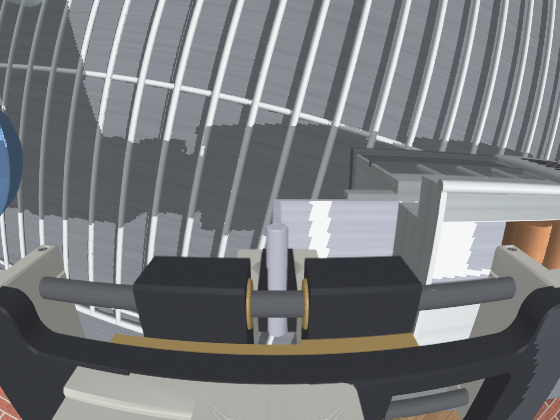

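```bash
python3 -m pendant '[[[0,0,0,0,0,0,0.45],[0,0,0,0,0,0,0.45],[0,0,0,0,0,0,0.45],[0,0,0,0,0,0,0.45],[0,0,0,0,0,0,0.45]]]';python3 look.py 12 wrist;python3 -m pendant '[[[0,-1,0,0,0,0,0.45],[0,-1,0,0,0,0,0.45],[0,-2,0,0,0,0,0.45],[0,-2.5,0,0,0,0,0.45],[0,-2.5,0,0,0,0,0.45],[0,-2.5,0,0,0,0,0.45],[0,-2,0,0,0,0,0.2],[0,0,0,0,0,0,0]]]'; python3 look.py 13 wrist
```

```text
clock: 10.55
tool_pos: [0.6428, -0.0899, 0.1558]
orientation: [-90.0, 0.1, 14.4]
force: [-0.3, 0.0, -0.5]
opening: 0.036
[[271.5, 330.4], [270.3, 222.4], [398.2, 365.1], [436.0, 172.3], [569.3, 327.4], [614.0, 184.1], [613.3, 233.5]]
tcp in smoker [ 0.0027 -0.1424  0.1473] [ 0.6428 -0.0899  0.1558] [-89.95   0.09  14.36] [-0.3  0.  -0.5] 0.036 10.55
clock: 11.27
tool_pos: [0.6454, -0.0907, 0.2985]
orientation: [-90.2, -0.5, 14.4]
force: [-0.8, -0.4, 1.5]
opening: 0.0311
[[275.8, 227.6], [275.7, 162.4], [352.6, 254.8], [361.0, 135.9], [484.0, 249.3], [501.6, 146.3], [520.9, 186.5]]
tcp in smoker [ 0.0051 -0.1439  0.2899] [ 0.6454 -0.0907  0.2985] [-90.15  -0.49  14.39] [-0.8 -0.4  1.5] 0.0311 11.2667
```

View pics/wrist12.png

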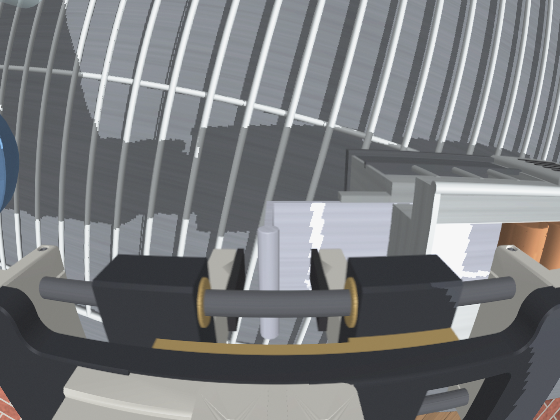

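View pics/wrist13o.png

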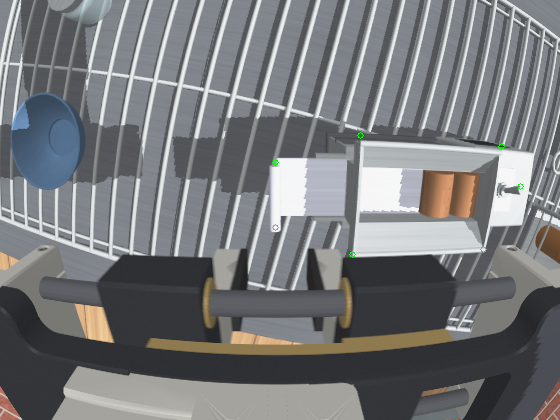

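```bash
python3 -m pendant '[[[-0.4,0,2.3,0,0,0,0],[-0.4,0,2.3,0,0,0,0],[-0.4,0,2.3,0,0,0,0],[-0.4,0,2.3,0,0,0,0],[-0.4,0,2.3,0,0,0,0],[-0.4,0,2.3,0,0,0,0],[-0.4,0,2.3,0,0,0,0],[-0.4,0,2.3,0,0,0,0],[-0.4,0,2.3,0,0,0,0],[-0.4,0,2.3,0,0,0,0],[-0.4,0,2.3,0,0,0,0],[-0.5,0,2.0,0,0,0,0]]]'; python3 -m pendant '[[[0,2,0,0,0,0,0],[0,2,0,0,0,0,0],[0,2,0,0,0,0,0],[0,2,0,0,0,0,0],[0,0,0,0,0,0,0],[0,0,0,0,0,0,0]]]'; python3 look.py 14 wrist
```

```text
clock: 12.32
tool_pos: [0.5274, 0.1632, 0.2915]
orientation: [-90.0, 0.0, 14.4]
force: [0.3, 1.1, -0.1]
opening: 0.0006
clock: 12.82
tool_pos: [0.5278, 0.1616, 0.2112]
orientation: [-90.1, 0.1, 14.4]
force: [0.1, 0.9, 0.2]
opening: 0.0005
[[-1.0, 303.4], [-19.6, 248.0], [53.4, 340.5], [16.9, 227.5], [208.8, 362.8], [191.5, 232.3], [282.6, 279.4]]
tcp in smoker [-0.0464  0.1297  0.2026] [0.5278 0.1616 0.2112] [-90.06   0.12  14.36] [0.1 0.9 0.2] 0.0005 12.8167
```

View pics/wrist14o.png

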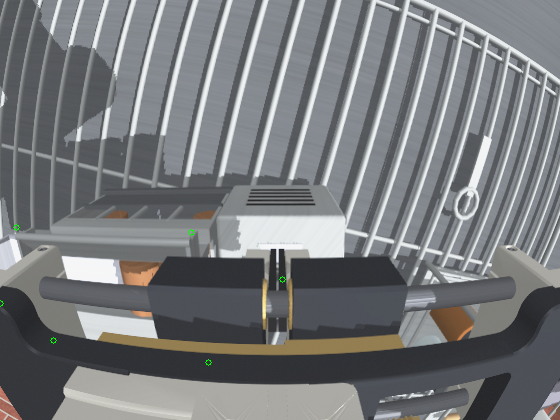

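```bash
python3 -m pendant '[[[0,1.5,0,0,0,0,0],[0,1.5,0,0,0,0,0],[0,1.5,0,0,0,0,0],[0,1.5,0,0,0,0,0],[0,0,0,0,0,0,0],[0,0,0,0,0,0,0]]]'; python3 look.py 15 side;  python3 - <<'E'
import cv2
a=cv2.imread("pics/side15.png")[170:290,205:325];cv2.imwrite("pics/sz15.png",cv2.resize(a,None,fx=5,fy=5,interpolation=cv2.INTER_CUBIC))
E
```

```text
clock: 13.37
tool_pos: [0.5288, 0.1621, 0.1526]
orientation: [-90.0, -0.0, 14.4]
force: [0.1, 0.9, 0.7]
opening: 0.0005
tcp in smoker [-0.0453  0.1299  0.144 ] [0.5288 0.1621 0.1526] [-9.001e+01 -3.000e-02  1.436e+01] [0.1 0.9 0.7] 0.0005 13.3667
```

View pics/sz15.png

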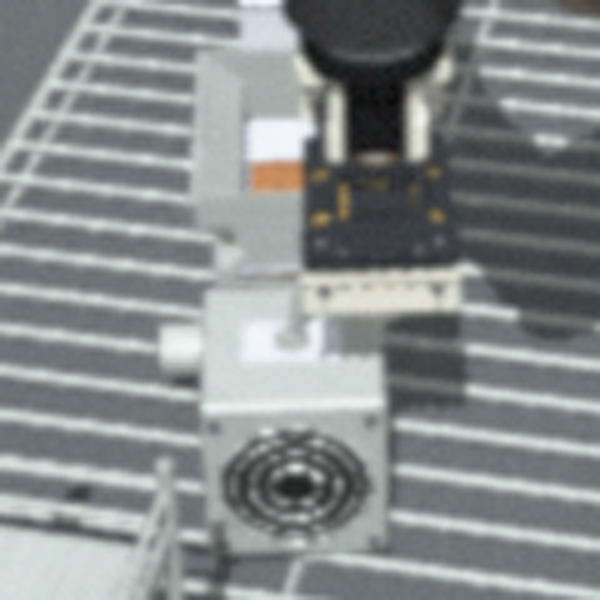

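Clear of the bat. Now sweep toward +x, checking the force.

```bash
python3 -m pendant '[[[0.8,0,0,0,0,0,0],[0.6,0,0,0,0,0,0],[0.4,0,0,0,0,0,0],[0.3,0,0,0,0,0,0],[0,0,0,0,0,0,0]]]'; python3 -m pendant '[[[0.4,0,0,0,0,0,0],[0.4,0,0,0,0,0,0],[0.2,0,0,0,0,0,0],[0,0,0,0,0,0,0]]]';python3 -m pendant '[[[0.4,0,0,0,0,0,0],[0.2,0,0,0,0,0,0],[0,0,0,0,0,0,0],[0,0,0,0,0,0,0]]]'; python3 look.py 16 side
```

```text
clock: 13.83
tool_pos: [0.5495, 0.1674, 0.1516]
orientation: [-90.0, -0.0, 14.3]
force: [0.2, -0.2, -0.0]
opening: 0.0005
clock: 14.17
tool_pos: [0.5589, 0.1699, 0.1516]
orientation: [-90.0, -0.0, 14.4]
force: [-0.6, 0.3, -0.0]
opening: 0.0004
clock: 14.5
tool_pos: [0.5644, 0.1712, 0.1515]
orientation: [-90.0, -0.0, 14.4]
force: [0.1, 0.5, 0.1]
opening: 0.0003
tcp in smoker [-0.0085  0.1299  0.1429] [0.5644 0.1712 0.1515] [-9.000e+01 -1.000e-02  1.435e+01] [0.1 0.5 0.1] 0.0003 14.5
```

```bash
python3 -m pendant '[[[0.2,0,0,0,0,0,0],[0,0,0,0,0,0,0],[0,0,0,0,0,0,0]]]'; python3 -m pendant '[[[-1,0,0,0,0,0,0],[-1.5,0,0,0,0,0,0],[-2,0,0,0,0,0,0],[0,-2,0,0,0,0,0],[0,-2,0,0,0,0,0],[0,-2,0,0,0,0,0],[0,-2,0,0,0,0,0],[-2,-2,0,0,0,0,0],[-2,-2,0,0,0,0,0],[-2,-1,0,0,0,0,0],[-2,0,0,0,0,0,0],[0,0,0,0,0,0,0]]]'; python3 look.py 17 side wrist;  python3 - <<'E'
import cv2
a=cv2.imread("pics/side17.png")[170:290,205:325];cv2.imwrite("pics/sz17.png",cv2.resize(a,None,fx=5,fy=5,interpolation=cv2.INTER_CUBIC))
E
```

```text
clock: 14.8
tool_pos: [0.5661, 0.1716, 0.1515]
orientation: [-90.0, 0.0, 14.4]
force: [0.4, 0.2, 0.4]
opening: 0.0006
clock: 15.8
tool_pos: [0.4423, 0.1397, 0.2829]
orientation: [-89.9, -0.1, 14.4]
force: [-0.5, 0.8, -0.7]
opening: 0.0004
[[57.5, 332.2], [42.8, 291.8], [107.2, 359.7], [81.6, 281.7], [228.6, 373.1], [219.3, 290.9], [280.5, 316.6]]
tcp in smoker [-0.1334  0.1298  0.274 ] [0.4435 0.1402 0.2825] [-89.91  -0.12  14.4 ] [ 0.4 -0.3  0.8] 0.0004 15.85
```

View pics/sz17.png

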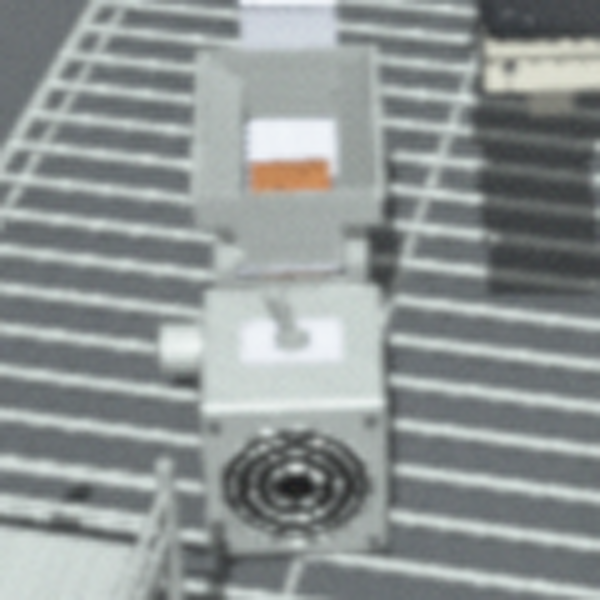

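View pics/wrist17.png

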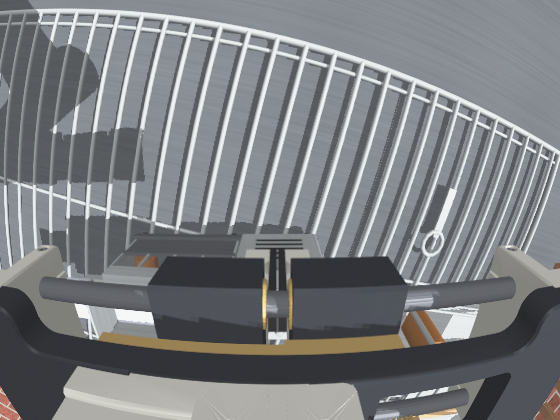

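```bash
python3 -m pendant '[[[-1,0,0,0,0,0,0],[0,0,0,0,0,0,0],[0,0,0,0,0,0,0]]]'; python3 look.py 18 top side
```

```text
clock: 16.15
tool_pos: [0.4352, 0.1381, 0.2813]
orientation: [-90.0, 0.0, 14.4]
force: [1.3, -0.4, -0.2]
opening: 0.0006
tcp in smoker [-0.1416  0.1299  0.2727] [0.4355 0.1382 0.2813] [-9.002e+01  2.000e-02  1.436e+01] [-1.1  1.4 -0.1] 0.0009 16.2
```

View pics/top18.png

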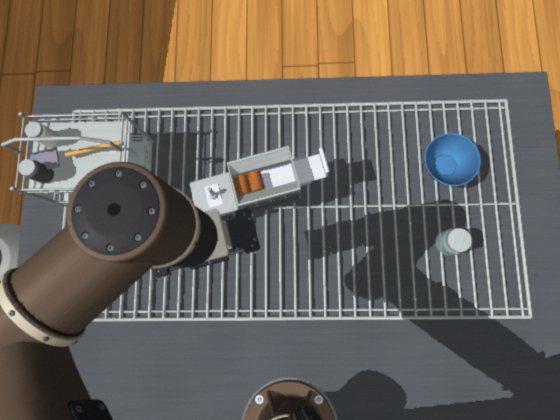

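View pics/side18.png

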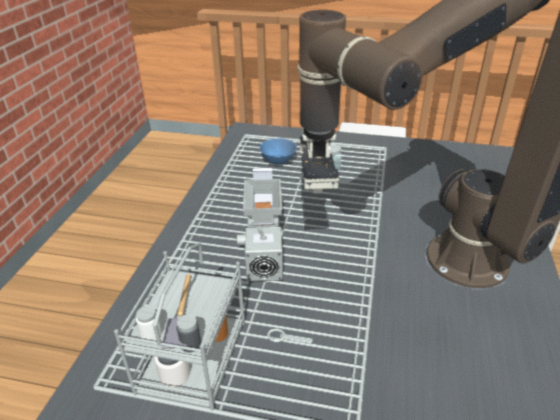

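Run:
```python
import cv2,numpy as np
a=cv2.imread("pics/top0.png",0)[145:190,300:345];b=cv2.imread("pics/top18.png",0)[145:190,300:345]
print(cv2.phaseCorrelate(a[:, :].astype(np.float32),b.astype(np.float32)))
cv2.imwrite("pics/cmp.png",cv2.resize(np.hstack([a,b]),None,fx=8,fy=8,interpolation=cv2.INTER_CUBIC))
```

```text
((-0.388099239751984, 0.773305459433665), 0.6908590408607765)
```

View pics/cmp.png

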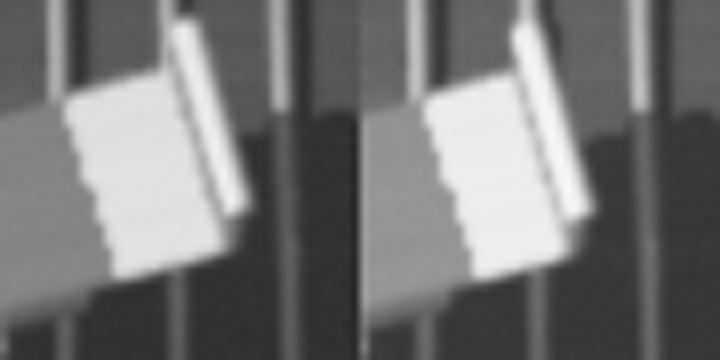

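```bash
python3 -c "
from plant import ctrl
print(ctrl.close_job())"
```

```text
the job is handed in; nothing more can be done
None
```

I handed the job in at about 16 s of the 48 s allowed, and my checks show every step done. No verdict was reported.

**What I did**
- **Opening the gate:** I gripped the gate's pull flange and drew it about 73 mm. With a few millimetres of opening already there, it ended about 80 mm out. Two rounds dropped and two stayed in the hopper.
- **Shutting it:** I pushed the gate back until it met its stop, at about 18 N, and let go.
- **Blower:** I flipped the toggle to the +x side with the closed fingers, then backed the arm clear.

**What the last checks showed**
- **Rounds:** The last camera pictures show two rounds in the hopper. They were carried towards the blower end as the gate closed but rest on the gate. Orange was visible inside the firebox through its barred windows, which I take to be the two dropped rounds.
- **Gate:** The flange lies where the fitted pose puts it when shut.
- **Toggle:** The bat leans to +x.
- **Bystanders:** The jar, bowl and opener look unmoved in the pictures; I did not measure them.

**What disagreed**
- **Starting gate position:** The top picture put the flange about 5 mm further out at the start than at the end. The first wrist picture instead showed the gate about shut before I gripped it.
- **Toggle force:** I felt no clear force when the toggle snapped over, so that step rests on the picture alone.

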